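# Clear and pop open the touch-latch accessory chest

### The arm

A 6-joint arm with a two-finger parallel gripper is mounted at the origin on the work surface. World frame = base frame: x ahead of the robot, y to its left, z up, the work surface at z = 0. Lengths are in m, angles in rad, forces in N, time in s.
With the tool pointing down it reaches from about 0.275 to 0.825 m from the base axis. Payload 4.9 kg.
Tool frame: the origin (TCP) lies midway between the tips of the shut fingers; the grasp point (between the pads) lies 19 mm behind it (bot.grip_depth is the distance from the TCP to the grasp point, in m); z points along the fingers, y is the line along which they close (so a half turn about z gives the same grasp; the last joint's range is limited). The gripper opens to 85 mm and grips with 20 to 120 N. Pads are 22 mm wide; open, the fingers measure 114 mm over their backs; the gripper's body (76 mm by 85 mm) begins 54 mm behind the grasp point. The pads swing forward as they close: fully open they stand 13 mm farther back than shut.
Start: joints at [-1.304, 0.326, -0.193, 1.052, 0, 1.437], TCP at [0.215, -0.506, 0.231] pointing down, gripper open.
Joint ranges: [-2.65, 2.65], [-0.97, 1.79], [-1.3, 1.35], [-1.93, 2.1], [-1.47, 1.37], [-3.14, 3.14]. Speed limits (rad/s): [2.57, 2.57, 3.14, 3.14, 3.14, 3.14].

### API

Orientations are given as a unit quaternion [w, x, y, z].
In Python, from cell import bot gives the robot as it stands. Calls block until the motion is done:
- bot.move_pose(position, orientation): joint-space move of the TCP to a pose.
- bot.move_linear(position, speed=0.15, rotation=None, until_force=None): straight line of the TCP; rotation=None keeps the orientation; speed is the mean speed in m/s. With until_force (N) it stops when the force on the tool has changed by that much, and returns True; else False.
- bot.goto_joints(angles): joint-space move.
- bot.set_gripper(opening, grasp_force=None): opening from 0.0 (shut) to 1.0 (fully open); grasp_force is the grip in N (None keeps the last); returns when the fingers have stopped.
- bot.wait(seconds).
- bot.solve_ik(position, orientation): joint angles nearest the present ones, or None.
- bot.camera(name): name is "scene" or "top" or "wrist"; returns the picture (384x512x3 uint8, red, green, blue); there is no depth.
- bot.calibration(name): a dict with "mtx" (3x3 intrinsics, pixels), "extrinsics" (4x4, takes a point from world to camera coordinates); the wrist camera has in their place "hand_eye" (4x4, takes a point from camera to tool coordinates, whose origin is the TCP and whose axes are the flange's). Camera axes: x right, y down, z forward; pixel columns grow to the right and rows downward; lengths in m; the calibration is good to about 2 mm. A picture is of the moment at which its call begins: read the wrist's pose just before it. calibration takes no time and is no camera call.
A pose or a line that the arm cannot do raises bot.PlanningError and nothing moves.
- bot.close_job(): hands the job in; it is judged then, once.
Trained networks look in the newest picture that a camera, given by its name, has taken for a name from the list of things; names that differ only in an ending like _2 or _b are one class to them, and where a whole thing is asked for, a point or a joint stands for the part that bears it (a point fixed in the world has none). Each returns a list of dicts, best first, with "confidence" (0 to 1); they miss things now and then, are a little off and sometimes report something else, mostly with a low value. They report only what shows in the picture. A call takes as long as a camera call. They do not tell look-alikes from the thing itself.
- bot.search_frame(camera, thing): "bbox" ([left, top, width, height] in pixels, round what is visible of it).
Readings, each from a call of its own:
- bot.read_clock(): time.
- bot.read_joint_positions(): joint angles.
- bot.read_joint_vel(): joint speeds.
- bot.read_joint_efforts(): joint torques, N m.
- bot.read_position(): TCP position.
- bot.read_tool_rot(): TCP orientation.
- bot.read_ft_force(): force on the tool from outside, world axes, zero at the start.
- bot.read_moment(): the same for the moment, N m.
- bot.read_gripper_width(): opening from 0.0 (shut) to 1.0 (fully open).
- bot.read_finger_force(): force on a finger pad.
Only numpy, scipy, OpenCV 4.12 (cv2) and the standard library are available. Lean on these libraries where they do the work, as an engineer would, in place of code of your own. Each camera call takes 0.05 s, during which the arm holds its last target. There are 200 camera calls.

### The job

A round tin stands on the push-to-open lid of the long wooden chest. Without lifting it, push the tin along the top with your fingers until all of it stands on the fixed half of the chest top, clear of the lid and not overhanging an edge; only then press the lid down at the steel disc by its near edge until the catch gives, and let the spring raise the lid ajar. Pick nothing up, and leave the scent bottle, the brush and the small box with the knob as they are.

Things in the scene. Friction and masses are not known exactly. Their poses are not given: they have to be found in the camera images.
- chest: Long low chest of light wood, fixed, let 0 to 45 mm into the work surface; 180 (its x) x 340 (its y) x 90 mm; origin at the centre of its underside (so 0 to 45 mm below the surface), -x side towards the robot (turned up to 0.35 rad). Its flat top, 90 mm above the origin, is at its -y half the push-to-open lid, at its +y half (y 0 to 170 mm) fixed deck, flush. A 4 mm seam surrounds the lid.
- lid (a joint): Lid angle (rad, noise 0.01), hinge on its far (+x) edge: 0 shut and flush, negative pressed in, positive raised. Pressed 4 to 5 mm down at the disc (8 to 12 N there) the catch lets go, with no jump to feel; a soft stop begins at 6 mm (20 N at 10 mm); press 7 to 9 mm to be sure. As the finger goes up a spring raises the lid to about 0.47 rad (near edge 70 mm up). It does not catch again.
- lid_press (a point): Centre of a flat steel disc, 22 mm across, inlaid in the lid's upper face, 20 mm in from the lid's near edge and midway between its sides. The lid panel is 156 x 156 mm, 10 mm thick: it reaches 136 mm beyond the disc to the hinge and 78 mm to either side.
- tin_mid (a point): Centre (half-way up) of a plain metal tin, round, 81 mm across, 42 mm high, about 0.2 kg, loose, standing upright on the lid at the start; it slides easily on the wood.
- knob_box: Small square wooden box with a steel knob, 100 x 100 mm, 65 mm high, 83 mm with the knob; fixed, bystander. Origin at the centre of its underside. It stands left or right of the chest.
- scent: Amber glass scent bottle with black cap, 34 x 50 mm, 109 mm high, loose, bystander standing behind the knob box. Origin at the centre of its underside.
- brush: Wooden shoe brush lying bristles down, 50 (its x) x 150 (its y) mm, 38 mm high, loose, bystander beyond the chest and box. Origin at the centre of its underside.
Not all that is in view belongs to the job. There is more than one size of the part that bears tin_mid; the job needs the largest.

How it is judged:
By the outcome, as a careful person would: the job done as asked, in the order asked, and still so for the second after the job is handed in, with the robot touching nothing.
It also fails if it takes over 58 s, if anything falls off the work surface, if the arm or the gripper's body presses on something with over 40 N, if the wrist force passes 120 N, or if a joint passes its speed limit or range.

## Working session

There is one attempt and no reset: what is moved stays moved. The work goes in short steps, each a Python script; the robot and the scene stay as the last script left them, time stands still between calls to the robot, and variables do not carry over. Pictures are saved under pics/ and viewed, at most 10 in all, crops included, and the job is handed in when it is done.

```bash
mkdir -p pics; python3 - <<'E'
from cell import bot
import cv2,numpy as np
for c in ("top","scene"):
    im=bot.camera(c); cv2.imwrite(f"pics/{c}0.png",cv2.resize(im[:,:,::-1],(800,600),interpolation=cv2.INTER_CUBIC))
    for t in ("chest","lid","lid_press","tin_mid","knob_box","scent","brush"):
        print(c,t,[(np.round(d["bbox"]).tolist(),round(d["confidence"],2)) for d in bot.search_frame(c,t)][:5])
    k=bot.calibration(c); print(k["mtx"].round(1).tolist(),k["extrinsics"].round(3).tolist())
print(bot.read_clock())
E
```

```text
top chest [([83.0, 169.0, 147.0, 84.0], 0.71)]
top lid [([152.0, 173.0, 69.0, 70.0], 0.63)]
top lid_press [([153.0, 174.0, 70.0, 64.0], 0.58), ([283.0, 159.0, 25.0, 22.0], 0.21)]
top tin_mid [([163.0, 184.0, 38.0, 37.0], 0.89), ([162.0, 261.0, 30.0, 34.0], 0.56), ([152.0, 132.0, 25.0, 25.0], 0.56)]
top knob_box [([274.0, 182.0, 46.0, 50.0], 0.58)]
top scent [([286.0, 160.0, 25.0, 24.0], 0.88)]
top brush [([187.0, 99.0, 60.0, 33.0], 0.87)]
[[366.2, 0.0, 256.1], [0.0, 366.2, 194.9], [0.0, 0.0, 1.0]] [[-0.027, -1.0, 0.001, -0.029], [-0.987, 0.026, -0.161, 0.585], [0.161, -0.006, -0.987, 0.832], [0.0, 0.0, 0.0, 1.0]]
scene chest [([279.0, 146.0, 144.0, 73.0], 0.95)]
scene lid [([282.0, 158.0, 80.0, 44.0], 0.92)]
scene lid_press [([287.0, 160.0, 78.0, 38.0], 0.74)]
scene tin_mid [([312.0, 155.0, 35.0, 29.0], 0.87), ([295.0, 148.0, 22.0, 14.0], 0.65), ([367.0, 210.0, 26.0, 25.0], 0.6)]
scene knob_box [([313.0, 155.0, 35.0, 30.0], 0.38), ([285.0, 162.0, 81.0, 36.0], 0.19)]
scene scent [([219.0, 192.0, 26.0, 50.0], 0.93)]
scene brush [([312.0, 234.0, 69.0, 40.0], 0.78)]
[[400.0, 0.0, 254.7], [0.0, 400.0, 188.0], [0.0, 0.0, 1.0]] [[0.311, 0.951, 0.007, -0.115], [0.528, -0.166, -0.833, -0.261], [-0.79, 0.263, -0.554, 1.468], [0.0, 0.0, 0.0, 1.0]]
0.8
```

View pics/top0.png

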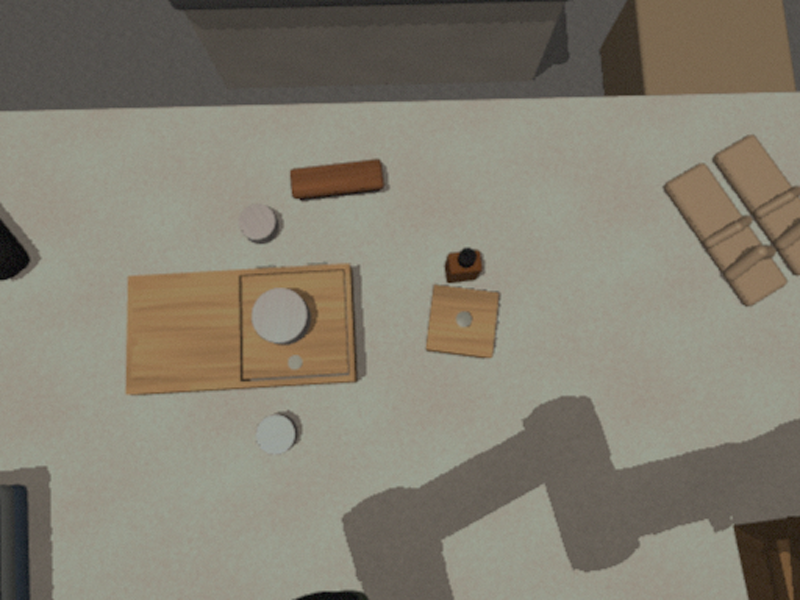

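View pics/scene0.png

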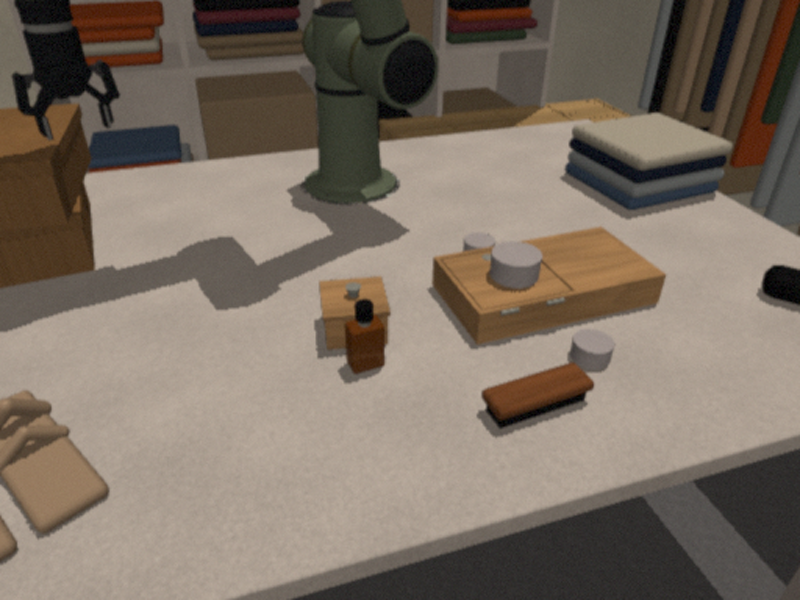

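The top view (800x600 view) shows three round tins: (280,316) on the lid, (258,223) beyond the chest, and (277,433) before it. The one on the lid is the largest and the only one standing on the chest, so it's the one meant. The disc is at (295,362) and the deck is the left half. I'll fit the chest and confirm in a crop.

```bash
cat > h.py <<'E'
import numpy as np,cv2
from scipy.optimize import least_squares
from cell import bot
def proj(c,P):
    k=bot.calibration(c); E=k["extrinsics"]; q=np.atleast_2d(P)@E[:3,:3].T+E[:3,3]; q=q@k["mtx"].T
    return q[:,:2]/q[:,2:]
def ray(c,px,z):
    k=bot.calibration(c); E=k["extrinsics"]; R=E[:3,:3]; o=-R.T@E[:3,3]
    d=R.T@np.linalg.inv(k["mtx"])@np.r_[px,1]; return o+d*(z-o[2])/d[2]
def w(p,L):  # p=x,y,yaw,h(top)
    L=np.atleast_2d(L); c,s=np.cos(p[2]),np.sin(p[2])
    return np.c_[p[0]+c*L[:,0]-s*L[:,1],p[1]+s*L[:,0]+c*L[:,1],p[3]+L[:,2]]
E
python3 - <<'E'
from h import *
C=np.array([[.09,.17,0],[.09,-.17,0],[-.09,-.17,0],[-.09,.17,0]])
T=np.array([[128,277],[350,265],[355,380],[127,393]])*.64
S=np.array([[661,272],[472,310],[434,258],[603,232]])*.64
f=lambda p:np.r_[(proj("top",w(p,C))-T).ravel(),(proj("scene",w(p,C))-S).ravel()]
r=least_squares(f,[.5,.1,0,.07],loss="soft_l1"); p=r.x; print(p.round(4),f(p).round(1))
h=p[3]
print("tin top",ray("top",np.array([280.3,315.5])*.64,h+.042),"scene",ray("scene",np.array([516,257])*.64,h+.042))
print("disc",ray("top",np.array([295,362])*.64,h),"model",w(p,[-.058,-.083,0]),w(p,[-.058,-.085,0]))
print("tins",ray("top",np.array([258,222])*.64,.03),ray("top",np.array([277,433])*.64,.03))
print("brush",ray("top",np.array([337,178])*.64,.038),"box",ray("top",np.array([464,320])*.64,.07))
np.save("p.npy",p)
im=bot.camera("top")[:,:,::-1].copy()[120:300,60:330]
im=cv2.resize(im,None,fx=2.9,fy=2.9,interpolation=cv2.INTER_CUBIC)
L=w(p,C); 
for q in (proj("top",L)-[60,120])*2.9: cv2.circle(im,tuple(map(int,q)),3,(0,0,255),1)
cv2.imwrite("pics/crop1.png",im)
E
```

```text
[0.5535 0.1982 0.0244 0.0549] [ 0.6 -1.   0.1 -0.3 -0.2  1.4 -0.7  0.6  1.   2.1  2.1  2.6 -2.4 -0.9
 -2.8 -3.1]
tin top [0.56475361 0.12890094 0.09692163] scene [0.57667836 0.129      0.09692163]
disc [0.49997578 0.11505782 0.05492163] model [[0.49753681 0.11376845 0.05492163]] [[0.49758567 0.11176905 0.05492163]]
tins [0.72738558 0.17951249 0.03      ] [0.39527369 0.14646446 0.03      ]
brush [0.79509172 0.05123454 0.038     ] box [ 0.55467405 -0.13932284  0.07      ]
```

View pics/crop1.png

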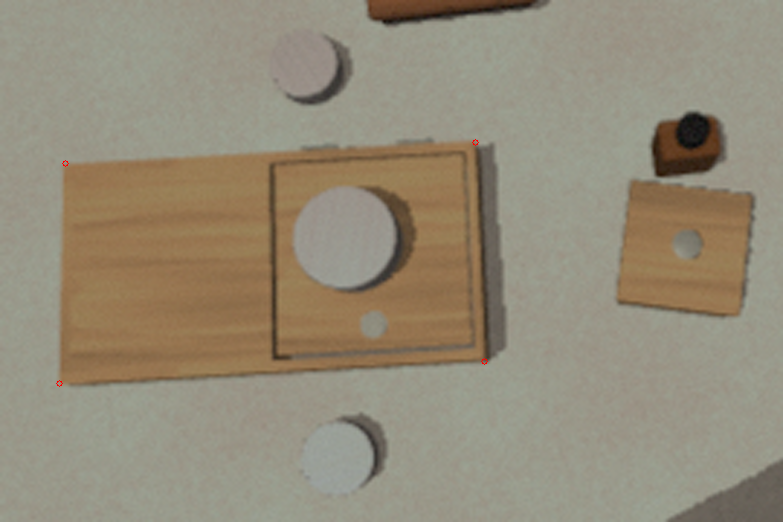

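The crop confirms it: the large tin is on the lid at (345,237), the disc at (373,324) and the seam at x≈272. Next I'll touch the deck to get the height, then look with the wrist camera.

```bash
cat >> h.py <<'E'
from scipy.spatial.transform import Rotation as Ro
def quat(yaw,flip=1):
    c,s=np.cos(yaw)*flip,np.sin(yaw)*flip
    q=Ro.from_matrix(np.array([[-s,c,0],[c,s,0],[0,0,-1.]])).as_quat(); return q[[3,0,1,2]]
E
python3 - <<'E'
from h import *
p=np.load("p.npy")
for f in (1,-1):
    j=bot.solve_ik(w(p,[0,.11,.12])[0],quat(p[2],f)); print(f,None if j is None else np.round(j,2))
js={f:bot.solve_ik(w(p,[0,.11,.12])[0],quat(p[2],f)) for f in (1,-1)}
f=min((k for k in js if js[k] is not None),key=lambda k:abs(js[k][5])); print("flip",f)
q=quat(p[2],f)
bot.set_gripper(0.0)
bot.move_pose(w(p,[0,.11,.15])[0],q)
bot.move_linear(w(p,[0,.11,.025])[0],.15)
print(bot.move_linear(w(p,[0,.11,-.02])[0],.03,until_force=3),bot.read_position(),bot.read_ft_force())
bot.move_linear(w(p,[0,.11,.10])[0],.2)
bot.move_linear(w(p,[-.05,-.07,.22])[0],.3)
P=np.array(bot.read_position());Q=bot.read_tool_rot();im=bot.camera("wrist")
np.savez("wr.npz",P=P,Q=Q); print(P,Q,bot.read_clock())
cv2.imwrite("pics/w1.png",im[:,:,::-1])
k=bot.calibration("wrist");print(k["mtx"].round(1).tolist(),k["hand_eye"].round(3).tolist())
for t in ("tin_mid","lid_press","lid"): print(t,bot.search_frame("wrist",t)[:3])
E
```

```text
1 [ 0.39  0.51 -0.05  1.01  0.    1.94]
-1 [ 0.39  0.51 -0.05  1.01  0.   -1.2 ]
flip -1
True [0.55064008 0.30806548 0.05722605] [-2.05274541 -0.32992174  6.57773003]
[0.50484535 0.12747347 0.27357313] [ 0.00116172  0.71575913 -0.69834542 -0.00109115] 8.125
[[318.5, 0.0, 260.3], [0.0, 318.5, 191.5], [0.0, 0.0, 1.0]] [[-0.001, -0.947, -0.321, 0.083], [1.0, -0.001, -0.001, 0.001], [0.0, -0.321, 0.947, -0.142], [0.0, 0.0, 0.0, 1.0]]
tin_mid [{'bbox': [61.3, 162.5, 58.0, 52.1], 'confidence': 0.76}, {'bbox': [157.9, 127.7, 81.7, 78.3], 'confidence': 0.73}]
lid_press [{'bbox': [135.8, 74.9, 146.9, 138.1], 'confidence': 0.73}, {'bbox': [0.0, 13.0, 53.6, 137.3], 'confidence': 0.41}]
lid [{'bbox': [133.0, 76.8, 153.1, 139.8], 'confidence': 0.8}]
```

View pics/w1.png

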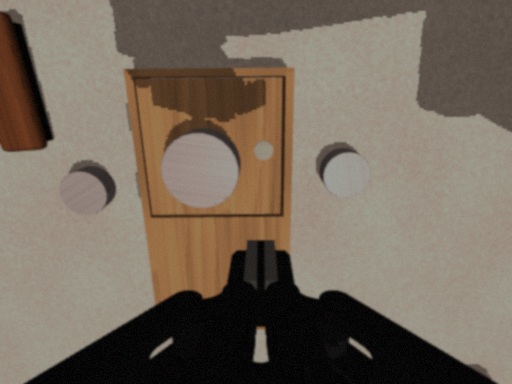

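The wrist view shows the tin top at (200,170), the disc at (263.5,151), the lid seam corners at (136,77), (284,77), (283,215) and (152,214), and the deck below. Now I'll place these and push.

```bash
cat >> h.py <<'E'
def wray(P,Q,px,z):
    k=bot.calibration("wrist"); T=np.eye(4); T[:3,:3]=Ro.from_quat(np.array(Q)[[1,2,3,0]]).as_matrix(); T[:3,3]=P
    T=T@k["hand_eye"]; o=T[:3,3]; d=T[:3,:3]@np.linalg.inv(k["mtx"])@np.r_[px,1]; return o+d*(z-o[2])/d[2]
def loc(p,X):
    d=np.array(X)[:2]-p[:2]; c,s=np.cos(p[2]),np.sin(p[2]); return np.array([c*d[0]+s*d[1],-s*d[0]+c*d[1]])
E
python3 - <<'E'
from h import *
p=np.load("p.npy");p[3]=.0572;n=np.load("wr.npz");P,Q=n["P"],n["Q"]
print("tin",loc(p,wray(P,Q,[200,170],p[3]+.042)),"top",loc(p,ray("top",np.array([280.3,315.5])*.64,p[3]+.042)))
print("disc",wray(P,Q,[263.5,151],p[3]),loc(p,wray(P,Q,[263.5,151],p[3])))
for a in ([126,68],[294,68],[136,77],[284,77],[283,215],[152,214]): print(a,loc(p,wray(P,Q,a,p[3])).round(4))
np.save("p.npy",p)
E
```

```text
tin [ 0.01048879 -0.0690673 ] top [ 0.00921552 -0.06997562]
disc [0.50048217 0.11673873 0.0572    ] [-0.05498294 -0.08010257]
[126, 68] [ 0.0892 -0.1684]
[294, 68] [-0.0868 -0.1682]
[136, 77] [ 0.0799 -0.1595]
[284, 77] [-0.0765 -0.1593]
[283, 215] [-0.0789 -0.0012]
[152, 214] [ 0.0802 -0.0029]
```

```bash
python3 - <<'E'
from h import *
p=np.load("p.npy");q=quat(p[2],-1)
bot.move_linear(w(p,[.010,-.12,.14])[0],.3)
bot.set_gripper(.59)
bot.move_linear(w(p,[.010,-.150,.10])[0],.2)
print(bot.move_linear(w(p,[.010,-.150,.008])[0],.1,until_force=4),bot.read_position())
bot.move_linear(w(p,[.010,-.115,.008])[0],.06)
bot.move_linear(w(p,[.003,.042,.008])[0],.05)
print(bot.read_ft_force())
bot.move_linear(w(p,[.003,.025,.008])[0],.06)
bot.move_linear(w(p,[.003,.01,.14])[0],.25)
bot.move_linear(w(p,[-.06,-.07,.2])[0],.3)
bot.set_gripper(0)
bot.wait(.3)
im=bot.camera("top");print(bot.search_frame("top","tin_mid"),bot.read_clock())
cv2.imwrite("pics/t2.png",cv2.resize(im[120:300,60:330,::-1],None,fx=2.9,fy=2.9,interpolation=cv2.INTER_CUBIC))
E
```

```text
False [0.56778506 0.04848529 0.06588986]
[-0.65292535 -1.42962995 -0.13231486]
[{'bbox': [151.7, 129.9, 23.0, 27.3], 'confidence': 0.65}, {'bbox': [163.1, 264.1, 28.7, 29.7], 'confidence': 0.61}, {'bbox': [282.3, 159.5, 26.6, 23.7], 'confidence': 0.59}] 17.4083
```

View pics/t2.png

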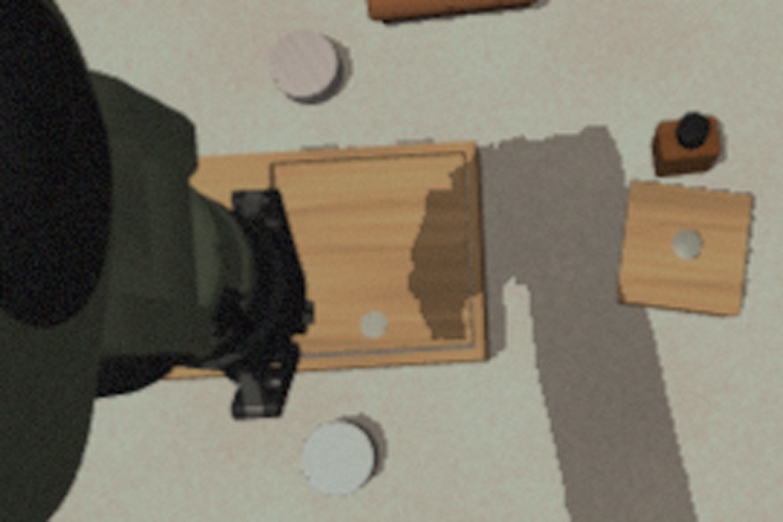

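The lid is clear, but the arm hides the deck in the top view. I'll check the tin with the scene camera, and with the top camera from a parked pose.

```bash
python3 - <<'E'
from h import *
p=np.load("p.npy")
bot.move_linear(w(p,[-.06,-.20,.2])[0],.3)
k=[bot.camera("top"),bot.camera("scene")]
a=cv2.resize(k[0][120:300,60:330,::-1],(600,400));b=cv2.resize(k[1][110:240,250:450,::-1],(300,195))
cv2.imwrite("pics/t3.png",np.vstack([a,np.hstack([b,b*0])]))
for c in ("top","scene"):
    for d in bot.search_frame(c,"tin_mid"):
        b=d["bbox"];m=[b[0]+b[2]/2,b[1]+b[3]/2];print(c,np.round(b,1),round(d["confidence"],2),loc(p,ray(c,m,p[3]+(.04 if c=="top" else .021))).round(3))
print(bot.read_clock())
E
```

```text
scene [359.9 145.4  35.9  25.5] 0.95 [0.005 0.084]
scene [367.4 214.2  25.3  19.9] 0.58 [ 0.245 -0.073]
scene [297.  148.6  22.   13.5] 0.44 [-0.069 -0.085]
18.1917
```

View pics/t3.png

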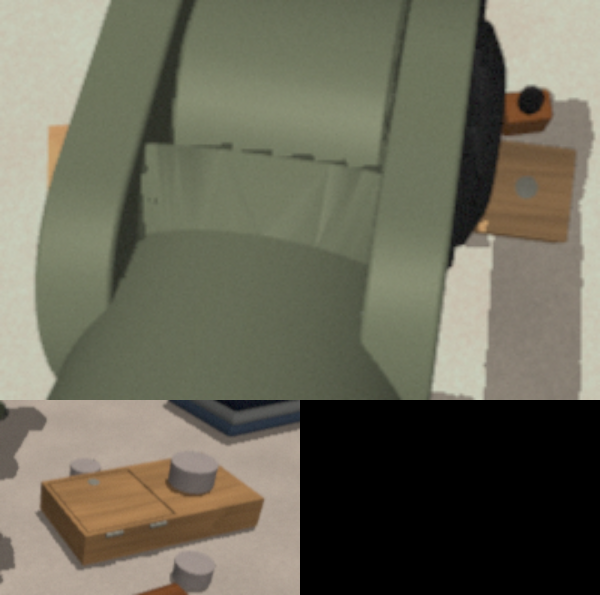

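The scene view shows the tin wholly on the deck, at local (0.005, 0.084) m, with the lid clear. Now I'll press at the disc.

```bash
python3 - <<'E'
from h import *
p=np.load("p.npy");x,y=-.0555,-.081;up=lambda z:w(p,[x,y,z])[0]
bot.move_linear(up(.12),.3);bot.move_linear(up(.012),.12)
f0=np.array(bot.read_ft_force())
c=bot.move_linear(up(-.012),.02,until_force=2.0);z=bot.read_position()[2];print(c,z,np.array(bot.read_ft_force())-f0)
for d in (.006,.008):
    bot.move_linear(up(-d),.02);bot.wait(.2);print(d,bot.read_position()[2]-p[3],(np.array(bot.read_ft_force())-f0).round(2))
E
```

```text
True 0.056354414981179074 [-0.23732302 -0.64024241  3.73754173]
0.006 -0.005760713381860266 [-1.25  0.1   5.48]
0.008 -0.007285670931157118 [-3.17 -0.49  9.41]
```

```bash
python3 - <<'E'
from h import *
p=np.load("p.npy");x,y=-.0555,-.081;up=lambda z:w(p,[x,y,z])[0]
bot.move_linear(up(-.0095),.02);bot.wait(.2);print(bot.read_position()[2]-p[3],np.round(bot.read_ft_force(),1))
bot.move_linear(up(.02),.03);print(np.round(bot.read_ft_force(),1))
bot.move_linear(up(.10),.06);bot.move_linear(up(.2),.2)
bot.move_linear(w(p,[-.12,-.25,.22])[0],.3);bot.wait(.5)
im=bot.camera("scene");b=cv2.resize(im[100:290,200:450,::-1],(750,570))
cv2.imwrite("pics/s4.png",b);print(bot.read_clock())
for d in bot.search_frame("scene","tin_mid"):
    b=d["bbox"];print(np.round(b,1),d["confidence"],loc(p,ray("scene",[b[0]+b[2]/2,b[1]+b[3]/2],p[3]+.021)).round(3))
E
```

```text
-0.008388224065249528 [-3.6  0.3 14.7]
[2.5 0.7 3.2]
26.6583
[361.5 147.9  35.   24.6] 0.81 [0.015 0.08 ]
```

View pics/s4.png

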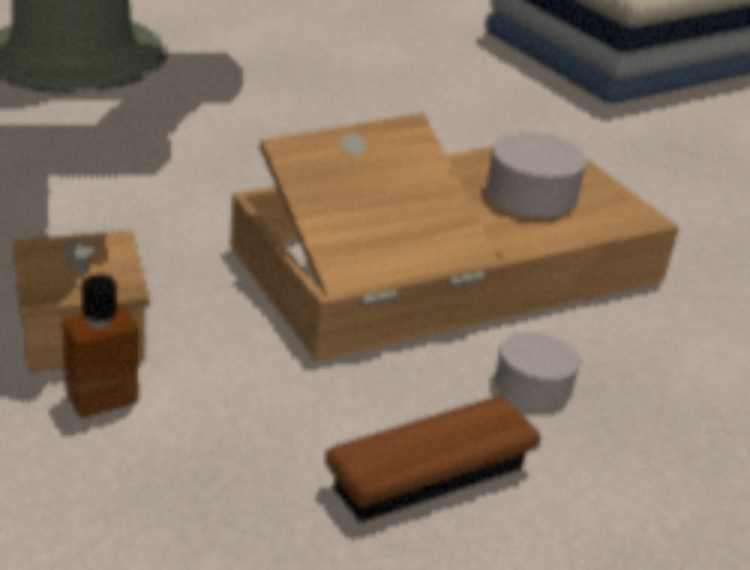

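The lid is ajar (disc at (352,144)), the tin stands on the deck at (537,175), and the bystanders haven't moved. The arm is clear, so I'm handing it in.

```bash
python3 -c "
from cell import bot
print(bot.close_job())"
```

```text
the job is handed in; nothing more can be done
None
```

The job is handed in: the large tin was pushed fully onto the fixed deck, then the lid was pressed at the disc and sprang ajar, with the scent bottle, brush and knob box untouched, at about 27 s on the robot's clock.

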